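# Switch a small-parts feeder over to its other chute

## Robot

A 6-joint arm with a two-finger parallel gripper is mounted at the origin on the work surface. World frame = base frame: x ahead of the robot, y to its left, z up, the work surface at z = 0. Lengths are in mm, angles in rad, forces in N, time in s.
With the tool pointing down it reaches from about 275 to 1000 mm from the base axis. Payload 8.4 kg.
Tool frame: the origin (TCP) lies at the very end of the fingers, on their centre line; the grasp point (between the pads) lies 19 mm behind it (r.tcp_to_grasp is the distance from the TCP to the grasp point, in mm); z points along the fingers, y is the line along which they close (so a half turn about z gives the same grasp; the last joint's range is limited). The gripper opens to 85 mm and grips with 20 to 120 N. Pads are 22 mm wide; open, the fingers measure 114 mm over their backs; the gripper's body (76 mm by 85 mm) begins 54 mm behind the grasp point. The pads swing forward as they close: fully open they stand 13 mm farther back than shut.
Start: joints at [1.122, 0.353, 1.633, -0, 1.155, -0.002], TCP at [270.05, 563.65, 231.281] pointing down, gripper open.
Joint ranges: [-2.63, 2.63], [-0.92, 2.1], [0.06, 2.66], [-1.3, 4.44], [0, 2.69], [-3.02, 3.02]. Speed limits (rad/s): [2.22, 2.22, 2.79, 3.14, 3.14, 3.14].

## Interface

Orientations are given as [roll, pitch, yaw] about the fixed x, y, z axes, in that order (R = Rz(yaw) Ry(pitch) Rx(roll)).
In Python, from rig import r gives the robot as it stands. The module is installed in compiled form; this text tells all that it offers.
- The arm moves only by the tool play_rows, never from a script. Its argument "rows" is a list of rows, each an object with "dp": the shift along the tool's x, y, z in units of 40 mm (1.0 is 40 mm), a list of three; "turn": the turn, a rotation vector about the tool's x, y, z in units of 6 degrees (1.0 is 6 degrees), a list of three; "fingers": the closure, from 0 (fully open) to 1 (shut). In form: [{"dp": [tx, ty, tz], "turn": [wx, wy, wz], "fingers": fingers}, ...]. A call has 1 to 5 rows; each row shifts and turns the commanded pose from where the row before left it, along the tool's axes as they then stand; what a row does not reach is not made up. A row lasts 1/12 s, in which the tool goes at most 41.7 mm and 7.16 degrees, less where a joint would pass 70% of its speed; a pose out of reach is approached as far as the arm can. A call is refused whole if a number of a shift passes 1 or a number of a turn 1, either way. A call with a gripper value outside its range is refused whole. The fingers move at their own pace and stop on an object; "force" is the grip in N (left out, the last holds). Time passes only in rows, so rows that do not move let the fingers close. It gives the time, the measured TCP pose, the force, the opening and the grip force at its end, in the units of the state.
- r.sense(): the state, without advancing time (a new reading comes with each control period).
- r.grab_frame(name): name is "side" or "top"; returns a dict with "pixels" (420x560x3 uint8, red, green, blue), "fx", "fy", "cx", "cy" (pixels), "dist" ([k1, k2, p1, p2, k3] as OpenCV has them; the pictures are not rectified), "pose" (4x4, takes a point from camera to world coordinates). Camera axes: x right, y down, z forward; pixel columns grow to the right and rows downward; lengths in mm; the calibration is good to about 2 mm. A picture is of the moment at which its call begins. There is no depth.
- r.sign_off(): hands the job in; it is judged then, once.
The state is a dict: "clock": time; "qpos": joint angles; "qvel": joint speeds; "joint_efforts": joint torques, N m; "eef_pos": TCP position; "tcp_rot": TCP orientation; "contact_force": force on the tool from outside, world axes, zero at the start; "wrist_torque": the same for the moment, N m; "opening": opening from 0.0 (shut) to 1.0 (fully open); "grasp_force": force on a finger pad.
Only numpy, scipy, OpenCV 4.12 (cv2) and the standard library are available. Lean on these libraries where they do the work, as an engineer would, in place of code of your own. Each camera call takes 0.05 s, during which the arm holds its last target. There are 200 camera calls.

## Task

The bin on the left of the parts feeder is full. With a fingertip, rock the seesaw gate over its pivot until it rests fully tipped towards the right-hand chute; then push the shutter fully open, so that the four ball knobs waiting in the track roll down by themselves into the empty bin on the right. Do not touch the knobs or pick anything up, leave the bins and the things lying on the bench where they are, and finish with the hand clear.

Things in the scene. Friction and masses are not known exactly. Their poses are not given: they have to be found in the camera images.
- feeder: Fixed bench-top gravity feeder, 255 mm high: dark cross-shaped steel base plate (320 x 320 mm), grey brackets, bright track and chutes. Origin on the bench under the gate's pivot; x points from its front (robot side) to its back, y to the left seen from the front, z up. Outlet chutes, 68 mm wide, run outward and down from y = +-90 to +-190 mm, their lips 10 mm above the bins' rims
- track_mouth (a point): Middle of the feed track's lower lip, 31 mm behind the pivot and 192 mm above the bench; parts drop here onto the middle of the gate. The track (aluminium, 34 mm wide inside, walls 24 mm high) rises from here along feeder +x at 9 degrees to x = 262 mm, where its floor is 229 mm above the bench
- gate (a joint): Seesaw gate: grey steel trough, 210 mm long along feeder y, 58 mm wide, on a level pin along feeder x, 145 mm above the bench. Rad: -0.30 = left end fully low (the start: feeds the left chute), +0.30 = right end fully low (feeds the right chute); both are hard stops. Top-heavy: stays on its side, falls on to the other stop once pressed past the middle. Takes about 1 N at a pad
- gate_pad_right (a point): Centre of the top of the right yellow thumb pad (38 x 38 mm) on the gate's front: 53 mm in front (feeder -x) and 80 mm right (feeder -y) of the pivot. About 189 mm above the bench at the start, 141 mm when the gate is fully tipped right. Nothing stands below or in front of it; the gate's front wall, 24 mm behind this point, rises 23 mm above the pad
- gate_pad_left (a point): The same point of the left thumb pad, 80 mm to the left of the pivot; low at the start
- shutter (a joint): Shutter: upright steel slide plate with a window, crossing the feed track 85 mm behind the pivot and holding the knobs back. Value in m: 0 = shut (starts at 0 to 0.006), 0.044 = fully open against its stop. It moves towards feeder -y (to the right), needs about 2 N, and stays where it is left
- shutter_push (a point): Centre of the outer (left, feeder +y) face of the yellow upright push plate at the shutter's left end: 36 mm along feeder x, 38 mm high, 4 mm thick; 237 mm above the bench, 80 mm left of the track's centre line when shut, 36 mm when open. Push it towards feeder -y. Free space: over 100 mm to its left, 90 mm below
- knob1: Red ball knob 1, 30 mm in diameter, 30 g, with a small brass disc; origin at its centre. At the start it waits in the feed track behind the shutter, first in line. It rolls by itself when free
- knob2: Red ball knob 2, 30 mm in diameter, 30 g, with a small brass disc; origin at its centre. At the start it waits in the feed track behind the shutter, number 2 in line. It rolls by itself when free
- knob3: Red ball knob 3, 30 mm in diameter, 30 g, with a small brass disc; origin at its centre. At the start it waits in the feed track behind the shutter, number 3 in line. It rolls by itself when free
- knob4: Red ball knob 4, 30 mm in diameter, 30 g, with a small brass disc; origin at its centre. At the start it waits in the feed track behind the shutter, number 4 in line. It rolls by itself when free
- empty_bin: Loose blue open-topped picking bin, 150 mm (x) by 140 mm (y), 75 mm high, front lip 48 mm, walls and floor 4 mm, empty, on the bench under the right chute's lip. Origin at the centre of its underside
- full_bin: The same blue bin under the left chute's lip, heaped with red ball knobs up to about 95 mm. Origin at the centre of its underside
- cutters: Bystander: side cutters with orange handles lying on the bench, 165 mm long, 18 mm high; origin on the bench below their middle
- tape_roll: Bystander: black roll of tape lying flat, 64 mm in diameter, 19 mm high; origin at the centre of its underside
- grease_jar: Bystander: white jar with a green cap, 56 mm in diameter, 62 mm high; origin at the centre of its underside
Things that resemble listed ones, but are neither listed nor needed, are in the scene too. Leave any green or turquoise look-alike of the knob2 alone.

How it is judged (in metres and radians):
On the way, in this order (a step that is already met when the one before it is completed fails the run):
1. the gate is rocked over fully to the right while the shutter is still shut (value of joint gate above 0.27 rad and value of joint shutter below 0.012 m), for 0.2 s.
2. the shutter is pushed open, the gate still tipped to the right (value of joint gate above 0.27 rad and value of joint shutter above 0.03 m), for 0.1 s.
At the end, for the whole second after the job is handed in: The gate lies tipped to the right (joint above 0.27 rad), the shutter is fully open (above 0.038 m), and all four knobs lie still (below 0.03 m/s) inside the empty bin (centres within its walls and below 60 mm over its underside) (value of joint gate above 0.27 rad and value of joint shutter above 0.038 m and x of knob1 in the frame of empty_bin between -0.072 and 0.072 m and y of knob1 in the frame of empty_bin between -0.067 and 0.067 m and z of each of knob1, knob2, knob3, knob4 in the frame of empty_bin below 0.06 m and x of knob2 in the frame of empty_bin between -0.072 and 0.072 m and y of knob2 in the frame of empty_bin between -0.067 and 0.067 m and x of knob3 in the frame of empty_bin between -0.072 and 0.072 m and y of knob3 in the frame of empty_bin between -0.067 and 0.067 m and x of knob4 in the frame of empty_bin between -0.072 and 0.072 m and y of knob4 in the frame of empty_bin between -0.067 and 0.067 m and linear speed of each of knob1, knob2, knob3, knob4 below 0.03 m/s); the robot touches nothing.
It fails at once if a knob went towards the full bin (y of any of knob1, knob2, knob3, knob4 in the frame of feeder above 0.04 m).
It fails at once if the hand touched a knob (contact force between any of knob1, knob2, knob3, knob4 and the fingers above 0.3 N or contact force between any of knob1, knob2, knob3, knob4 and the arm above 0.3 N).
It fails at once if a knob was lifted (height (world z) of any of knob1, knob2, knob3, knob4 above 0.3 m).
It fails at once if a bin or a bystander was shifted or lifted by more than 15 mm (distance of any of cutters, tape_roll, grease_jar, empty_bin, full_bin from where it was at the start of the episode above 0.015 m).
It also fails if it takes over 43 s, if anything falls off the work surface, if the arm or the gripper's body presses on something with over 40 N, if the wrist force passes 120 N, or if a joint passes its speed limit or range.

## Working session

There is one attempt and no reset: what is moved stays moved. The work goes in short steps, Python scripts to look and compute and a tool call to move; the robot and the scene stay as the last step left them, time stands still between calls to the robot, and variables do not carry over. Pictures are saved under pics/ and viewed, at most 10 in all, crops included, and the job is handed in when it is done.

Besides the shell and the picture viewer there is one more tool, called after "Emit:" in YAML: its name, and indented under it one key for each argument. play_rows: Moves the arm, as the interface text tells. Its arguments: {"type":"object","properties":{"rows":{"type":"array"},"force":{"type":"number"}},"required":["rows"]}

```bash
mkdir -p pics; python3 - <<'E'
from rig import r
import cv2,numpy as np,pickle
s=r.sense();print(s['clock'],s['eef_pos'],s['tcp_rot'],s['opening'])
for n in('side','top'):
    f=r.grab_frame(n);pickle.dump(f,open(n+'0.pkl','wb'))
    print(n,f['fx'],f['fy'],f['cx'],f['cy'],f['dist'],np.round(f['pose'],3).tolist())
    cv2.imwrite(f'pics/{n}0.png',f['pixels'][:,:,::-1])
E
```

```text
0.0 [269.83267456 563.22146688 230.56923968] [-3.14021839e+00  1.76176811e-05  2.69479454e+00] 1.0014775063864403
side 513.2648313241536 513.2648313241536 280.21801387661856 204.00179839310195 [-0.18067783  0.          0.          0.          0.        ] [[-0.977, -0.163, 0.14, 455.966], [-0.215, 0.724, -0.655, 721.418], [0.005, -0.67, -0.742, 971.327], [0.0, 0.0, 0.0, 1.0]]
top 392.9600468445972 392.9600468445972 282.7338905964862 208.27243648043083 [0.02338269 0.         0.         0.         0.        ] [[-0.007, -0.999, 0.05, 530.122], [-1.0, 0.008, 0.019, 16.656], [-0.02, -0.05, -0.999, 1038.943], [0.0, 0.0, 0.0, 1.0]]
```

View pics/side0.png

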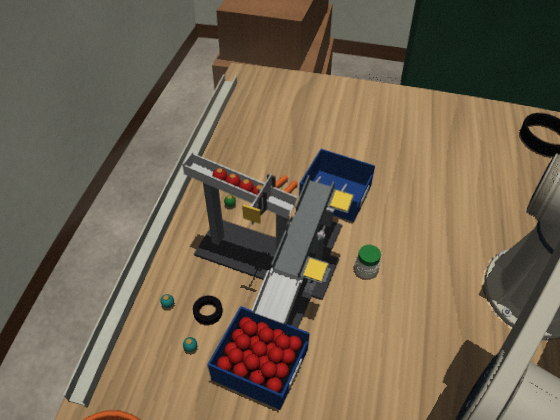

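View pics/top0.png

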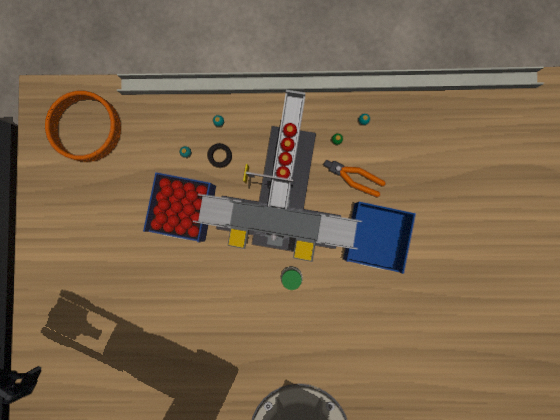

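The top view shows the pads at about (238,238) for the left and (304,249) for the right, with the push plate edge-on at (247,174). The side view shows the right pad at (342,201), the left pad at (316,269) and the push plate face at (252,214). These are the only three yellow items, so they are the candidates. The green and turquoise balls are decoys on the bench and the four red knobs sit in the track.

```bash
cat > h.py <<'E'
import cv2,numpy as np
def blobs(f,amin=12):
    hsv=cv2.cvtColor(np.ascontiguousarray(f['pixels']),cv2.COLOR_RGB2HSV)
    m=cv2.inRange(hsv,(22,150,90),(33,255,255))
    n,_,st,c=cv2.connectedComponentsWithStats(m)
    return [(c[i],st[i]) for i in range(1,n) if st[i][4]>=amin]
def ray(f,uv):
    K=np.array([[f['fx'],0,f['cx']],[0,f['fy'],f['cy']],[0,0,1]])
    p=cv2.undistortPoints(np.array([[uv]],float),K,np.array(f['dist']))[0,0]
    P=np.array(f['pose']);d=P[:3,:3]@[p[0],p[1],1];return P[:3,3],d/np.linalg.norm(d)
def plane(f,uv,z):
    o,d=ray(f,uv);return o+d*(z-o[2])/d[2]
def tri(a,ua,b,ub):
    o1,d1=ray(a,ua);o2,d2=ray(b,ub)
    t=np.linalg.lstsq(np.c_[d1,-d2],o2-o1,rcond=None)[0]
    p,q=o1+t[0]*d1,o2+t[1]*d2;return (p+q)/2,np.linalg.norm(p-q)
def proj(f,X):
    P=np.linalg.inv(np.array(f['pose']));K=np.array([[f['fx'],0,f['cx']],[0,f['fy'],f['cy']],[0,0,1]])
    return cv2.projectPoints(np.array([X],float),cv2.Rodrigues(P[:3,:3])[0],P[:3,3],K,np.array(f['dist']))[0].ravel()
E
python3 - <<'E'
import pickle;from h import *
S=pickle.load(open('side0.pkl','rb'));T=pickle.load(open('top0.pkl','rb'))
for n,f in(('S',S),('T',T)):
    for c,s in blobs(f):print(n,c.round(1),s)
bs=[c for c,_ in blobs(S)];bt=[c for c,_ in blobs(T)]
for a in bs:
    for b in bt:
        p,e=tri(S,a,T,b)
        if e<15:print(a.round(),b.round(),p.round(1),e.round(1))
im=np.hstack([cv2.resize(T['pixels'][140:270,210:340],None,fx=3,fy=3),cv2.resize(S['pixels'][150:280,220:350],None,fx=3,fy=3)])
cv2.imwrite('pics/crop0.png',im[:,:,::-1])
E
```

```text
S [341.  200.2] [330 191  22  20 285]
S [251.1 207.6] [243 205  17   6  32]
S [314.8 269.3] [304 259  23  22 334]
T [245.  172.2] [243 164   5  18  40]
T [236.8 237.7] [229 229  17  19 251]
T [303.3 250. ] [294 241  19  19 295]
[341. 200.] [303. 250.] [482.8 -10.4 185.9] 1.0
[251. 208.] [245. 172.] [643.1 107.6 252.6] 0.3
[315. 269.] [237. 238.] [509.2 140.  138.1] 1.5
```

View pics/crop0.png

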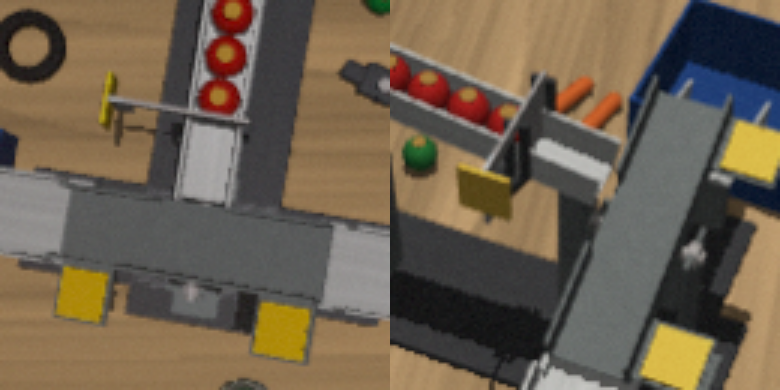

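Both views agree: the pads are at (483,-10,186) and (509,140,138) and the push plate top is at about (643,108,253). That fits the given heights and pad spacing and puts the feeder yaw at about -0.174 with the pivot near (547,50). The crop confirms the choice. I'll raise the hand, turn it to line up with the feeder and shut the fingers.

Emit:
play_rows:
  rows:
    - {"dp":[0,0,-0.5],"turn":[0,0,-0.86],"fingers":1}
    - {"dp":[0,0,-0.5],"turn":[0,0,-0.86],"fingers":1}
    - {"dp":[0,0,-0.5],"turn":[0,0,-0.86],"fingers":1}
    - {"dp":[0,-0.5,0],"turn":[0,0,0],"fingers":1}
    - {"dp":[0,-0.8,0],"turn":[0,0,0],"fingers":1}

```text
clock: 0.52
eef_pos: [261.4, 514.2, 292.1]
tcp_rot: [3.139, 0.001, 2.966]
contact_force: [0.1, -0.9, -0.3]
opening: 0.296
grasp_force: 0.0
```

Emit:
play_rows:
  rows:
    - {"dp":[-0.5,-0.8,0],"turn":[0,0,0],"fingers":1}
    - {"dp":[-0.5,-0.8,0],"turn":[0,0,0],"fingers":1}
    - {"dp":[-0.5,-0.8,0],"turn":[0,0,0],"fingers":1}
    - {"dp":[-0.5,-0.8,0],"turn":[0,0,0],"fingers":1}
    - {"dp":[-0.5,-0.8,0],"turn":[0,0,0],"fingers":1}

```text
clock: 0.93
eef_pos: [331.3, 335.6, 291.0]
tcp_rot: [-3.141, -0.0, 2.966]
contact_force: [0.5, 0.7, 1.0]
opening: -0.002
grasp_force: 0.0
```

Emit:
play_rows:
  rows:
    - {"dp":[-0.5,-0.8,0],"turn":[0,0,0],"fingers":1}
    - {"dp":[-0.5,-0.8,0],"turn":[0,0,0],"fingers":1}
    - {"dp":[-0.5,-0.8,0],"turn":[0,0,0],"fingers":1}
    - {"dp":[-0.5,-0.8,0],"turn":[0,0,0],"fingers":1}
    - {"dp":[-0.5,-0.8,0],"turn":[0,0,0],"fingers":1}

```text
clock: 1.35
eef_pos: [401.6, 160.5, 291.2]
tcp_rot: [-3.142, 0.0, 2.965]
contact_force: [0.7, -0.1, 0.6]
opening: 0.003
grasp_force: 0.0
```

Emit:
play_rows:
  rows:
    - {"dp":[-0.55,-0.8,0],"turn":[0,0,0],"fingers":1}
    - {"dp":[-0.55,-0.8,0],"turn":[0,0,0],"fingers":1}
    - {"dp":[-0.55,-0.8,0],"turn":[0,0,0],"fingers":1}
    - {"dp":[-0.55,-0.8,0],"turn":[0,0,0],"fingers":1}
    - {"dp":[-0.5,-0.8,0],"turn":[0,0,0],"fingers":1}

```text
clock: 1.77
eef_pos: [480.2, -16.2, 291.2]
tcp_rot: [3.142, 0.0, 2.965]
contact_force: [1.1, 0.8, -0.2]
opening: -0.002
grasp_force: 0.0
```

Emit:
play_rows:
  rows:
    - {"dp":[0,0,0.8],"turn":[0,0,0],"fingers":1}
    - {"dp":[0,0,0.6],"turn":[0,0,0],"fingers":1}
    - {"dp":[0,0,0],"turn":[0,0,0],"fingers":1}

```text
clock: 2.02
eef_pos: [476.9, -15.0, 231.0]
tcp_rot: [-3.141, -0.007, 2.963]
contact_force: [-1.1, 0.1, -1.0]
opening: 0.002
grasp_force: 0.0
```

```bash
python3 - <<'E'
from rig import r
from h import *
s=r.sense();print(s['clock'],s['eef_pos'],s['contact_force'])
T=r.grab_frame('top');S=r.grab_frame('side')
im=np.hstack([cv2.resize(T['pixels'][140:270,210:340],None,fx=3,fy=3),cv2.resize(S['pixels'][150:280,240:370],None,fx=3,fy=3)])
cv2.imwrite('pics/c1.png',im[:,:,::-1])
E
```

```text
2.0167 [476.86561846 -14.95855231 230.99937021] [-1.13249699  0.12844399 -0.96236076]
```

View pics/c1.png

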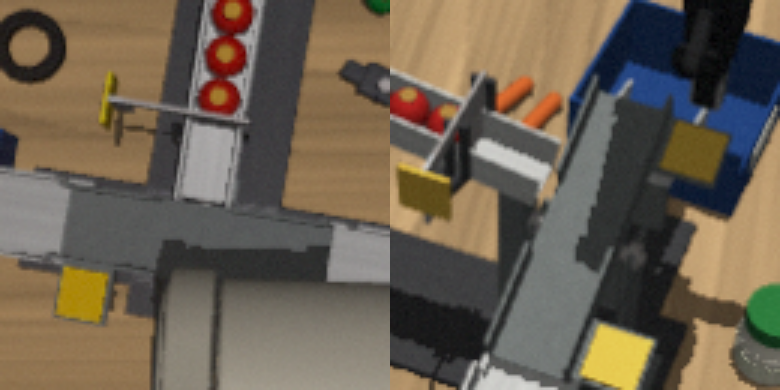

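The hand hides the pad from above, but the side view shows the fingertip at crop (705,95), directly over the right pad at (695,145). I'll press down.

Emit:
play_rows:
  rows:
    - {"dp":[0,-0.1,0.5],"turn":[0,0,0],"fingers":1}
    - {"dp":[0,0,0.4],"turn":[0,0,0],"fingers":1}
    - {"dp":[0,0,0.25],"turn":[0,0,0],"fingers":1}
    - {"dp":[0,0,0.2],"turn":[0,0,0],"fingers":1}
    - {"dp":[0,0,0.2],"turn":[0,0,0],"fingers":1}

```text
clock: 2.53
eef_pos: [479.9, -17.8, 173.9]
tcp_rot: [3.141, 0.002, 2.966]
contact_force: [-0.2, -0.5, 0.6]
opening: -0.002
grasp_force: 0.3
```

Emit:
play_rows:
  rows:
    - {"dp":[0,0,0.2],"turn":[0,0,0],"fingers":1}
    - {"dp":[0,0,0.2],"turn":[0,0,0],"fingers":1}
    - {"dp":[0,0,0.15],"turn":[0,0,0],"fingers":1}
    - {"dp":[0,0,0.1],"turn":[0,0,0],"fingers":1}
    - {"dp":[0,0,0],"turn":[0,0,0],"fingers":1}

```text
clock: 2.95
eef_pos: [478.6, -18.1, 146.4]
tcp_rot: [-3.141, -0.001, 2.965]
contact_force: [-0.3, -0.3, 0.4]
opening: 0.002
grasp_force: 0.0
```

Emit:
play_rows:
  rows:
    - {"dp":[0,0,-0.5],"turn":[0,0,0],"fingers":1}
    - {"dp":[0,0,-0.9],"turn":[0,0,0],"fingers":1}
    - {"dp":[0,0,-0.9],"turn":[0,0,0],"fingers":1}
    - {"dp":[0,0,-0.9],"turn":[0,0,0],"fingers":1}
    - {"dp":[0,0,-0.7],"turn":[0,0,0],"fingers":1}

```text
clock: 3.37
eef_pos: [479.5, -18.1, 306.5]
tcp_rot: [3.141, 0.003, 2.965]
contact_force: [0.5, -0.3, -0.9]
opening: 0.001
grasp_force: 0.0
```

```bash
python3 - <<'E'
from rig import r
from h import *
s=r.sense();print(s['clock'],s['eef_pos'],s['contact_force'])
S=r.grab_frame('side')
for c,st in blobs(S):print(c.round(1),st,[plane(S,c,z).round(0) for z in(141,189)])
E
```

```text
3.3667 [479.54801507 -18.13923421 306.5146798 ] [ 0.53406996 -0.28302674 -0.90841978]
[251.4 213.4] [243 205  17  18 155] [array([667.,  28., 141.]), array([655.,  68., 189.])]
[341.6 213.1] [331 210  19   8  60] [array([478., -15., 141.]), array([477.,  28., 189.])]
[318.5 250.2] [307 242  24  17 242] [array([510.,  94., 141.]), array([507., 131., 189.])]
```

The left pad has gone up to (507,131,189), as expected when the gate is tipped right. Next I move to the left of the push plate.

Emit:
play_rows:
  rows:
    - {"dp":[-0.5,0.8,0],"turn":[0,0,0],"fingers":1}
    - {"dp":[-0.5,0.8,0],"turn":[0,0,0],"fingers":1}
    - {"dp":[-0.5,0.8,0],"turn":[0,0,0],"fingers":1}
    - {"dp":[-0.5,0.8,0],"turn":[0,0,0],"fingers":1}
    - {"dp":[-0.5,0.8,0],"turn":[0,0,0],"fingers":1}

```text
clock: 3.83
eef_pos: [606.7, 123.3, 303.3]
tcp_rot: [3.141, 0.0, 2.965]
contact_force: [1.8, -0.0, 0.1]
opening: -0.0
grasp_force: 0.0
```

Emit:
play_rows:
  rows:
    - {"dp":[-0.5,0.8,0],"turn":[0,0,0],"fingers":1}
    - {"dp":[-0.5,0.7,0],"turn":[0,0,0],"fingers":1}
    - {"dp":[0,0,0.5],"turn":[0,0,0],"fingers":1}
    - {"dp":[0,0,0.5],"turn":[0,0,0],"fingers":1}
    - {"dp":[0,0,0],"turn":[0,0,0],"fingers":1}

```text
clock: 4.25
eef_pos: [653.7, 173.9, 258.6]
tcp_rot: [-3.139, -0.006, 2.966]
contact_force: [-1.2, -0.3, -0.7]
opening: -0.003
grasp_force: 0.0
```

```bash
python3 - <<'E'
from rig import r
from h import *
s=r.sense();print(s['clock'],s['eef_pos'],s['tcp_rot'],s['contact_force'])
S=r.grab_frame('side')
cv2.imwrite('pics/c2.png',cv2.resize(S['pixels'][130:310,170:400],None,fx=3,fy=3)[:,:,::-1])
E
```

```text
4.25 [653.71146974 173.92557238 258.61128053] [-3.13882543 -0.00603373  2.96573159] [-1.16983544 -0.31479665 -0.74055263]
```

View pics/c2.png

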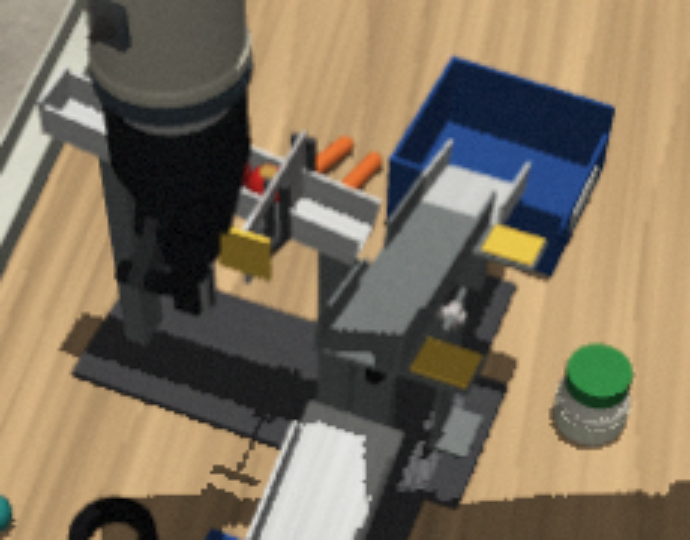

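The gate is tipped right: its right end is down at the chute, with the pads at crop (515,245) and (447,362). The fingertip, at (190,310), is to the left of the push plate at (245,252) and in line with it. I'll lower the tip and push.

Emit:
play_rows:
  rows:
    - {"dp":[0,0,0.8],"turn":[0,0,0],"fingers":1}
    - {"dp":[0,-0.4,0],"turn":[0,0,0],"fingers":1}
    - {"dp":[0,-0.4,0],"turn":[0,0,0],"fingers":1}
    - {"dp":[0,-0.2,0],"turn":[0,0,0],"fingers":1}
    - {"dp":[0,0,0],"turn":[0,0,0],"fingers":1}

```text
clock: 4.72
eef_pos: [649.0, 132.0, 233.5]
tcp_rot: [3.141, 0.002, 2.963]
contact_force: [-0.4, 0.2, -0.3]
opening: -0.002
grasp_force: 0.0
```

Emit:
play_rows:
  rows:
    - {"dp":[0,-0.2,0],"turn":[0,0,0],"fingers":1}
    - {"dp":[0,-0.2,0],"turn":[0,0,0],"fingers":1}
    - {"dp":[0,-0.2,0],"turn":[0,0,0],"fingers":1}
    - {"dp":[0,-0.2,0],"turn":[0,0,0],"fingers":1}
    - {"dp":[0,-0.1,0],"turn":[0,0,0],"fingers":1}

```text
clock: 5.13
eef_pos: [642.4, 98.1, 231.8]
tcp_rot: [3.141, 0.001, 2.965]
contact_force: [1.3, 2.2, 1.3]
opening: 0.004
grasp_force: 1.2
```

Emit:
play_rows:
  rows:
    - {"dp":[0,-0.15,0],"turn":[0,0,0],"fingers":1}
    - {"dp":[0,-0.1,0],"turn":[0,0,0],"fingers":1}
    - {"dp":[0,-0.1,0],"turn":[0,0,0],"fingers":1}
    - {"dp":[0,-0.05,0],"turn":[0,0,0],"fingers":1}
    - {"dp":[0,0,0],"turn":[0,0,0],"fingers":1}

```text
clock: 5.55
eef_pos: [639.6, 84.1, 231.3]
tcp_rot: [3.139, 0.0, 2.965]
contact_force: [1.8, 6.3, 1.4]
opening: -0.0
grasp_force: 3.4
```

Emit:
play_rows:
  rows:
    - {"dp":[0,-0.07,0],"turn":[0,0,0],"fingers":1}
    - {"dp":[0,-0.07,0],"turn":[0,0,0],"fingers":1}
    - {"dp":[0,0,0],"turn":[0,0,0],"fingers":1}

```text
clock: 5.8
eef_pos: [639.6, 83.7, 231.6]
tcp_rot: [3.131, 0.001, 2.965]
contact_force: [5.6, 29.1, -0.8]
opening: 0.001
grasp_force: 14.5
```

The force rose to 29 N with almost no movement, so the shutter is against its stop. I'll back off and look.

Emit:
play_rows:
  rows:
    - {"dp":[0,0.3,0],"turn":[0,0,0],"fingers":1}
    - {"dp":[0,0.8,0],"turn":[0,0,0],"fingers":1}
    - {"dp":[0,0.9,0],"turn":[0,0,0],"fingers":1}
    - {"dp":[0,0.3,-0.8],"turn":[0,0,0],"fingers":1}
    - {"dp":[0,0,-0.9],"turn":[0,0,0],"fingers":1}

```text
clock: 6.22
eef_pos: [652.7, 170.7, 296.3]
tcp_rot: [-3.139, -0.007, 2.968]
contact_force: [0.7, -0.2, 0.1]
opening: 0.001
grasp_force: 0.0
```

Emit:
play_rows:
  rows:
    - {"dp":[0.5,0.8,-0.2],"turn":[0,0,0],"fingers":1}
    - {"dp":[0.5,0.8,0],"turn":[0,0,0],"fingers":1}
    - {"dp":[0.5,0.8,0],"turn":[0,0,0],"fingers":1}
    - {"dp":[0.5,0.8,0],"turn":[0,0,0],"fingers":1}
    - {"dp":[0.5,0.8,0],"turn":[0,0,0],"fingers":1}

```text
clock: 6.63
eef_pos: [583.1, 344.2, 306.8]
tcp_rot: [-3.14, -0.001, 2.965]
contact_force: [0.9, 0.8, 0.1]
opening: -0.005
grasp_force: 0.0
```

Emit:
play_rows:
  rows:
    - {"dp":[0.5,0.5,0],"turn":[0,0,0],"fingers":1}
    - {"dp":[0,0,0],"turn":[0,0,0],"fingers":1}
    - {"dp":[0,0,0],"turn":[0,0,0],"fingers":1}
    - {"dp":[0,0,0],"turn":[0,0,0],"fingers":1}
    - {"dp":[0,0,0],"turn":[0,0,0],"fingers":1}

```text
clock: 7.05
eef_pos: [568.6, 365.3, 307.0]
tcp_rot: [-3.141, -0.0, 2.964]
contact_force: [0.8, 0.5, 0.9]
opening: -0.002
grasp_force: 0.0
```

```bash
python3 - <<'E'
from rig import r
from h import *
s=r.sense();print(s['clock'],s['eef_pos'],s['contact_force'])
T=r.grab_frame('top');S=r.grab_frame('side')
im=np.hstack([cv2.resize(T['pixels'][80:290,140:420],(390,292)),cv2.resize(S['pixels'][130:350,160:410],(400,292))])
cv2.imwrite('pics/c3.png',im[:,:,::-1])
E
```

```text
7.05 [568.6167371  365.30712862 307.02381247] [0.81007451 0.46255245 0.88022868]
```

View pics/c3.png

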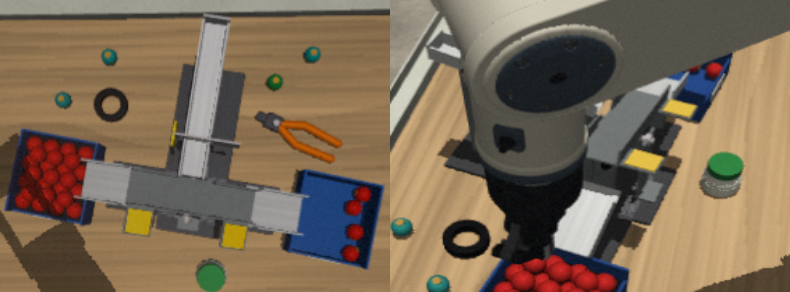

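All four red knobs are in the right-hand bin, at crop (351–362, 194–253), the track is empty and the gate is tipped right. I'll let the knobs settle, then check the shutter and how still they lie.

Emit:
play_rows:
  rows:
    - {"dp":[0,0,0],"turn":[0,0,0],"fingers":1}
    - {"dp":[0,0,0],"turn":[0,0,0],"fingers":1}
    - {"dp":[0,0,0],"turn":[0,0,0],"fingers":1}
    - {"dp":[0,0,0],"turn":[0,0,0],"fingers":1}
    - {"dp":[0,0,0],"turn":[0,0,0],"fingers":1}

```text
clock: 7.57
eef_pos: [568.1, 366.5, 307.3]
tcp_rot: [-3.142, -0.0, 2.965]
contact_force: [-0.4, -0.3, -0.2]
opening: 0.003
grasp_force: 0.0
```

Emit:
play_rows:
  rows:
    - {"dp":[0,0,0],"turn":[0,0,0],"fingers":1}
    - {"dp":[0,0,0],"turn":[0,0,0],"fingers":1}
    - {"dp":[0,0,0],"turn":[0,0,0],"fingers":1}
    - {"dp":[0,0,0],"turn":[0,0,0],"fingers":1}
    - {"dp":[0,0,0],"turn":[0,0,0],"fingers":1}

```text
clock: 7.98
eef_pos: [568.0, 366.7, 307.3]
tcp_rot: [-3.142, -0.0, 2.965]
contact_force: [-0.1, 0.0, -0.0]
opening: -0.004
grasp_force: 0.0
```

```bash
cat > k.py <<'E'
from rig import r
from h import *
T=r.grab_frame('top');print(r.sense()['clock'])
for c,st in blobs(T):print('yellow',c.round(1),plane(T,c,253).round(1))
h=cv2.cvtColor(np.ascontiguousarray(T['pixels']),cv2.COLOR_RGB2HSV)
m=(cv2.inRange(h,(0,150,60),(5,255,255))|cv2.inRange(h,(172,150,60),(180,255,255)));m[:,:260]=0
n,_,st,c=cv2.connectedComponentsWithStats(m)
for i in range(1,n):
    if st[i][4]>20:print('red',c[i].round(2),st[i][4],plane(T,c[i],19).round(0))
E
python3 k.py
```

```text
8.0333
yellow [264.3 175.9] [635.1  68.7 253. ]
yellow [239.  239.2] [508.4 119.8 253. ]
yellow [307.6 249.7] [486.7 -16.9 253. ]
red [396.92 224.22] 195 [ 538. -257.   19.]
red [394.7  246.44] 108 [ 481. -250.   19.]
red [391.42 262.09] 100 [ 441. -241.   19.]
```

Emit:
play_rows:
  rows:
    - {"dp":[0,0,0],"turn":[0,0,0],"fingers":1}
    - {"dp":[0,0,0],"turn":[0,0,0],"fingers":1}
    - {"dp":[0,0,0],"turn":[0,0,0],"fingers":1}
    - {"dp":[0,0,0],"turn":[0,0,0],"fingers":1}
    - {"dp":[0,0,0],"turn":[0,0,0],"fingers":1}

```text
clock: 8.45
eef_pos: [568.1, 366.6, 307.3]
tcp_rot: [3.142, -0.0, 2.965]
contact_force: [-0.5, -0.5, -1.1]
opening: 0.002
grasp_force: 0.0
```

```bash
python3 k.py
```

```text
8.5
yellow [264.3 175.7] [635.3  68.7 253. ]
yellow [239.  239.2] [508.4 119.8 253. ]
yellow [307.6 249.7] [486.7 -16.9 253. ]
red [396.9  224.28] 200 [ 538. -257.   19.]
red [394.79 246.44] 105 [ 481. -250.   19.]
red [391.26 262.08] 99 [ 441. -241.   19.]
```

```bash
python3 -c "
from rig import r
print(r.sign_off())"
```

```text
the job is handed in; nothing more can be done
None
```

I handed the job in at about 8.5 s: the gate is tipped right, the shutter is open against its stop, all four knobs lie still in the right-hand bin, and the hand is clear; sign-off gave no verdict.

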